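# Count off the sound tablets into the trough of a counting tray

### The job

On the grey counting tray, sweep the three whole tablets sideways with your closed fingertips, off the platform and down into the trough along the tray's left side, but leave the broken half tablet on the platform. Then push the trough's standing lid over and press it fully shut on the three tablets. Only slide the tablets, never pick one up, and do not disturb the dropper bottle, the vial and the white dish that stand round the tray.

Things in the scene. Friction and masses are not known exactly. Their poses are not given: they have to be found in the camera images.
- tray: Grey enamelled tablet-counting tray, fixed to the bench. Origin: centre of its 226 x 231 mm outline, at bench height; tray x points away from the robot at yaw 0, tray y to the left. Platform: top 16 mm above the bench, x -110 to 110, y -122 to 50 mm. Outer walls 2.5 mm thick, 28 mm high. The trough lies along the left side (+y).
- trough (a point): Centre of the trough's floor, 4 mm above the bench (12 mm below the platform). The trough spans tray y 50 to 103 mm and the tray's full length; there is no wall between platform and trough, the tablets simply drop over the edge at y = 50 mm. A pouring spout sticks out 24 mm from its near end. Its lid stands open along its outer wall.
- lid (a joint): Angle of the trough lid in rad: 0 fully shut (flat over the trough), about 1.7 to 1.9 at the start (upright, leaning a little outward, away from the platform); stop at 1.95. Stiff hinge: the lid stays wherever it is left, about 1 to 2 N at its free edge moves it.
- lid_hinge (a point): Middle of the lid's hinge line, on top of the trough's outer wall (tray x 0, y 106 mm, 28 mm above the bench). The hinge line runs along tray x.
- lid_edge (a point): Middle of the lid's free edge. The lid is a bright steel sheet 224 mm long, 2 mm thick, 54 mm from hinge to free edge, with an 8 mm lip bent down along this edge and a tab, 36 mm wide, reaching 8 mm further at its middle. Shut, its top is 30 mm above the bench and the lip ends 4 mm above the platform. Open, the edge stands about 80 mm above the bench.
- tablet_1: Whole round white tablet, 28 mm diameter, 11 mm thick, with a score line across its top, lying flat on the tray's platform. Origin: centre of its underside. About 11 g.
- tablet_2: Whole round white tablet, 28 mm diameter, 11 mm thick, with a score line across its top, lying flat on the tray's platform. Origin: centre of its underside. About 11 g.
- tablet_3: Whole round white tablet, 28 mm diameter, 11 mm thick, with a score line across its top, lying flat on the tray's platform. Origin: centre of its underside. About 11 g.
- half_tablet: Broken half of such a tablet: half disc of 14 mm radius, 11 mm thick, flat on the platform. Origin: underside, 6 mm from the middle of the broken edge. The four tablets lie in any order, at least 38 mm apart along tray x (centres), over 50 mm from the right wall (y = -122 mm) and 20 mm short of the trough, so each can be swept along tray y past the others.
- dropper_bottle: Small brown bottle with a black cap, 35 mm diameter, 76 mm tall, standing beyond the tray's far wall. Origin: centre of its underside. Leave alone.
- vial: Clear vial with a black cap, 26 mm diameter, 56 mm tall, standing beyond the tray's far wall. Origin: centre of its underside. Leave alone.
- dish: White porcelain dish, 85 x 90 mm, 31 mm tall, on the bench to the right of the tray. Origin: centre of its underside. Leave alone.

How it is judged:
By the outcome, as a careful person would: the job done as asked, in the order asked, and still so for the second after the job is handed in, with the robot touching nothing.
It also fails if it takes over 54 s, if anything falls off the work surface, if the arm or the gripper's body presses on something with over 40 N, if the wrist force passes 120 N, or if a joint passes its speed limit or range.

### The arm

A 6-joint arm with a two-finger parallel gripper is mounted at the origin on a cart in front of the work surface, level with it; the furniture and walls round the work are solid. World frame = base frame: x ahead of the robot, y to its left, z up, the work surface at z = 0. Lengths are in m, angles in rad, forces in N, time in s.
With the tool pointing down it reaches from about 0.4 to 0.925 m from the base axis. Payload 12.5 kg.
Tool frame: the origin (TCP) lies on the front face of the gripper's body, between the roots of the fingers; the fingertips stand 78 mm ahead of it and the grasp point (between the pads) lies 59 mm ahead of it (env.tcp_to_grasp is the distance from the TCP to the grasp point, in m); z points along the fingers, y is the line along which they close (so a half turn about z gives the same grasp; the last joint's range is limited). The gripper opens to 95 mm and grips with 3 to 60 N. Pads are 20 mm wide; open, the fingers measure 119 mm over their backs; the gripper's body (75 mm by 180 mm) begins 59 mm behind the grasp point.
Start: joints at [1.235, 0.491, 1.559, -0, 1.092, -0.106], TCP at [0.142, 0.609, 0.292] pointing down, gripper open.
Joint ranges: [-3.1, 3.1], [-0.84, 2.19], [0.05, 2.79], [-1.13, 4.28], [0.06, 2.93], [-2.69, 2.69]. Speed limits (rad/s): [2.22, 2.22, 2.79, 3.14, 3.14, 3.14].

### API

Orientations are given as a unit quaternion [x, y, z, w].
In Python, from station import env, optics, finder gives the robot as it stands.
- The arm moves only by the tool arm_command, never from a script. Its argument "series" is one flat list of numbers, 7 for each row, row after row: the shift along the tool's x, y, z in m, then the turn, a rotation vector about the tool's x, y, z in degrees, then the closure, from 0 (fully open) to 1 (shut). A call has 1 to 12 rows; each row is the pose to reach, as a shift and turn from the pose commanded when the call began, along the tool's axes at that moment; what a row does not reach only later rows make up. A row lasts 1/8 s, in which the tool goes at most 62.5 mm and 10.7 degrees, less where a joint would pass 70% of its speed; a pose out of reach is approached as far as the arm can. A call with a gripper value outside its range is refused whole. The fingers move at their own pace and stop on an object; "grip_force" is the grip in N (left out, the last holds). Time passes only in rows, so rows that repeat a pose let the fingers close. It gives the time, the measured TCP pose, the force, the opening and the grip force at its end, in the units of the state.
- env.observe(): the state, without advancing time (a new reading comes with each control period).
- optics.capture(name): name is "scene" or "top"; returns a dict with "image" (420x560x3 uint8, red, green, blue), "range_z" (420x560 float32, m along the optical axis (not along the pixel's ray), 0 where there is no reading), "camera_matrix" (3x3 intrinsics, pixels), "world_from_camera" (4x4, takes a point from camera to world coordinates). Camera axes: x right, y down, z forward; pixel columns grow to the right and rows downward; lengths in m; the calibration is good to about 2 mm. A picture is of the moment at which its call begins.
- env.close_job(): hands the job in; it is judged then, once.
Trained networks look in a picture, given as the dict that the camera call returned (one of the last four; its "shot" number tells which), for a name from the list of things; names that differ only in an ending like _2 or _b are one class to them, and where a whole thing is asked for, a point or a joint stands for the part that bears it (a point fixed in the world has none). Each returns a list of dicts, best first, with "confidence" (0 to 1); they miss things now and then, are a little off and sometimes report something else, mostly with a low value. They report only what shows in the picture. A call takes as long as a camera call.
- finder.boxes_of(picture, target): "at" ([column, row] in pixels, amid what is visible of it).
- finder.outline_of(picture, target): "mask" (420x560 bool, what is visible of it) and "at" ([column, row] in pixels, amid what is visible of it).
The state is a dict: "time_s": time; "joint_pos": joint angles; "qd": joint speeds; "tau": joint torques, N m; "position": TCP position; "ee_rot": TCP orientation; "ft_force": force on the tool from outside, world axes, zero at the start; "moment": the same for the moment, N m; "finger_gap": opening from 0.0 (shut) to 1.0 (fully open); "grasp_force": force on a finger pad.
Only numpy, scipy, OpenCV 4.12 (cv2) and the standard library are available. Lean on these libraries where they do the work, as an engineer would, in place of code of your own. Each camera call takes 0.05 s, during which the arm holds its last target. There are 200 camera calls.

## Working session

There is one attempt and no reset: what is moved stays moved. The work goes in short steps, Python scripts to look and compute and a tool call to move; the robot and the scene stay as the last step left them, time stands still between calls to the robot, and variables do not carry over. Pictures are saved under pics/ and viewed, at most 10 in all, crops included, and the job is handed in when it is done.

Besides the shell and the picture viewer there is one more tool, called after ">>>" as a command line: name --argument value ..., lists and objects as JSON in quotes. arm_command: Moves the arm, as the interface text tells. Its arguments: {"type":"object","properties":{"series":{"type":"array","items":{"type":"number"}},"grip_force":{"type":"number"}},"required":["series"]}

```bash
mkdir -p pics; cat > h.py <<'E'
import numpy as np, cv2
from station import env, optics, finder
def world(p,uv,z=None):
    """pixel -> world by depth, or by ray meeting plane at height z"""
    K,T=p["camera_matrix"],p["world_from_camera"]
    r=np.linalg.inv(K)@np.array([uv[0],uv[1],1.])
    if z is None: d=p["range_z"][int(round(uv[1])),int(round(uv[0]))]
    else: d=(z-T[2,3])/(T[:3,:3]@r)[2]
    return T[:3,:3]@(r*d)+T[:3,3]
def cloud(p,m):
    v,u=np.nonzero(m&(p["range_z"]>0)); d=p["range_z"][v,u]
    c=np.linalg.inv(p["camera_matrix"])@np.vstack([u,v,np.ones_like(u)])*d
    return (p["world_from_camera"][:3,:3]@c).T+p["world_from_camera"][:3,3]
E
python3 - <<'E'
from h import *
s=env.observe(); print({k:np.round(s[k],3) for k in ("time_s","position","ee_rot","finger_gap","ft_force")})
for n in("top","scene"):
    p=optics.capture(n); cv2.imwrite(f"pics/{n}0.png",p["image"][...,::-1])
    print(n,np.round(p["world_from_camera"][:3,3],3))
    for t in("tablet_1","half_tablet","tray","lid","dish","vial","dropper_bottle"):
        for r in finder.outline_of(p,t):
            if r["confidence"]<.3: continue
            c=cloud(p,r["mask"]); print(t,round(r["confidence"],2),np.round(r["at"]),r["mask"].sum(),"med",np.round(np.median(c,0),3),"lo",np.round(np.percentile(c,2,0),3),"hi",np.round(np.percentile(c,98,0),3))
            if t=="tray": print(cv2.minAreaRect((c[c[:,2]<.035][:,:2]*1000).astype(np.float32)))
E
```

```text
{'time_s': np.float64(0.0), 'position': array([0.142, 0.608, 0.292]), 'ee_rot': array([ 0.115,  0.993, -0.001, -0.   ]), 'finger_gap': np.float64(1.0), 'ft_force': array([-0.107, -0.2  , -0.084])}
top [0.521 0.024 0.917]
tablet_1 0.67 [297. 224.] 129 med [ 0.576 -0.019  0.026] lo [ 0.564 -0.032  0.023] hi [ 0.587 -0.007  0.03 ]
tablet_1 0.54 [283. 179.] 153 med [0.669 0.012 0.026] lo [ 0.656 -0.001  0.013] hi [0.682 0.024 0.029]
tray 0.58 [279. 218.] 13826 med [0.594 0.013 0.015] lo [ 0.469 -0.123  0.001] hi [0.717 0.134 0.08 ]
((589.1959838867188, 6.695220947265625), (261.6731262207031, 271.81072998046875), 13.062999725341797)
lid 0.7 [228. 225.] 1341 med [0.567 0.118 0.056] lo [0.465 0.09  0.028] hi [0.673 0.146 0.084]
dish 0.91 [386. 223.] 1352 med [ 0.579 -0.206  0.011] lo [ 0.54  -0.241  0.   ] hi [ 0.619 -0.167  0.031]
vial 0.53 [302. 125.] 188 med [ 0.778 -0.027  0.054] lo [ 0.771 -0.04   0.   ] hi [ 0.794 -0.018  0.058]
dropper_bottle 0.75 [244. 141.] 283 med [0.738 0.09  0.044] lo [0.727 0.076 0.   ] hi [0.761 0.108 0.078]
scene [0.176 0.361 0.781]
tablet_1 0.72 [328. 236.] 
[... 415 characters left out ...]
291. 238.] 11141 med [0.586 0.011 0.015] lo [ 0.462 -0.127  0.002] hi [0.716 0.132 0.08 ]
((604.8883666992188, -2.55377197265625), (289.8701171875, 238.2080078125), 13.485455513000488)
lid 0.68 [249. 264.] 891 med [0.559 0.118 0.078] lo [0.462 0.092 0.03 ] hi [0.671 0.146 0.084]
lid 0.62 [327. 236.] 149 med [ 0.536 -0.063  0.026] lo [ 0.525 -0.076  0.018] hi [ 0.549 -0.052  0.029]
dish 0.58 [366. 192.] 1001 med [ 0.584 -0.216  0.013] lo [ 0.538 -0.245  0.001] hi [ 0.618 -0.164  0.031]
vial 0.79 [246. 169.] 253 med [ 0.774 -0.028  0.037] lo [ 0.769 -0.042  0.003] hi [ 0.791 -0.02   0.057]
dropper_bottle 0.73 [208. 207.] 415 med [0.734 0.094 0.038] lo [0.724 0.076 0.005] hi [0.75  0.107 0.076]
```

View pics/top0.png

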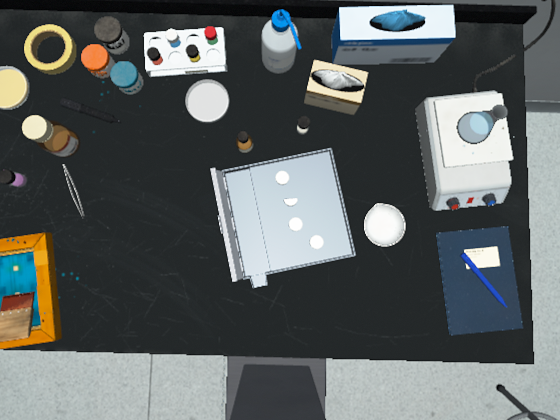

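View pics/scene0.png

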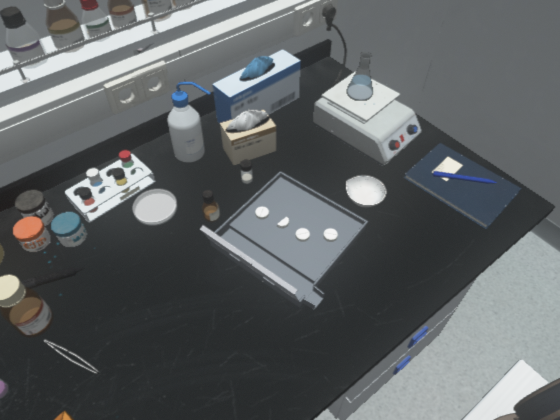

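```bash
python3 - <<'E'
from h import *
p=optics.capture("top"); q=optics.capture("scene")
for n,p in(("top",p),("scene",q)):
    c=cloud(p,np.ones((420,560),bool))
    a=c[(c[:,2]>.012)&(c[:,2]<.0195)&(abs(c[:,0]-.59)<.16)&(abs(c[:,1])<.16)]
    img=np.zeros((400,400),np.uint8)
    uv=((a[:,:2]-[.4,-.2])*1000).astype(int); img[uv[:,1],uv[:,0]]=1
    img=cv2.morphologyEx(img,cv2.MORPH_CLOSE,np.ones((7,7)))
    img=cv2.morphologyEx(img,cv2.MORPH_OPEN,np.ones((15,15)))
    k=max(cv2.findContours(img,0,2)[0],key=cv2.contourArea)
    r=cv2.minAreaRect(k); b=cv2.boxPoints(r)/1000+[.4,-.2]; print(n,r[1:],np.round(b,3).tolist())
    yaw=np.deg2rad(min(r[2],90-r[2],key=abs)); R=np.array([[np.cos(yaw),-np.sin(yaw)],[np.sin(yaw),np.cos(yaw)]])
    pc=np.array(r[0])/1000+[.4,-.2]; o=pc-R@[0,-.036]; print("yaw",np.rad2deg(yaw),"origin",o)
    # white blobs on platform top
    w=(p["image"].min(2)>(200 if n=="top" else 170)).astype(np.uint8)
    N,L,st,ce=cv2.connectedComponentsWithStats(w)
    for i in range(1,N):
        if not 40<st[i,4]<400: continue
        P=world(p,ce[i],.027)[:2]; t=R.T@(P-o)
        if abs(t[0])<.11 and -.122<t[1]<.05: print(" blob",np.round(ce[i]),st[i,4],"world",np.round(P,4),"tray",np.round(t,4))
    l=c[(c[:,2]>.07)&(c[:,2]<.1)]; t=(l[:,:2]-o)@R; m=(abs(t[:,0])<.112)&(t[:,1]>.09)&(t[:,1]<.14)
    print(" lid edge y",np.percentile(t[m,1],[5,50,95]),"z",np.percentile(l[m,2],[50,99]),"x",np.percentile(t[m,0],[1,99]))
p=optics.capture("top"); cv2.imwrite("pics/crop.png",cv2.resize(p["image"][135:300,200:370,::-1],None,fx=3.5,fy=3.5,interpolation=cv2.INTER_CUBIC))
E
```

```text
top ((222.30538940429688, 173.6483154296875), 13.309179306030273) [[0.477, 0.03], [0.517, -0.139], [0.733, -0.088], [0.693, 0.081]]
yaw 13.309179306030273 origin [0.59683912 0.00570284]
 blob [282. 177.] 164 world [0.6715 0.0105] tray [ 0.0738 -0.0126]
 lid edge y [0.11620267 0.12066866 0.12521813] z [0.07989183 0.08673354] x [-0.10949892  0.10930312]
scene ((226.8164520263672, 176.8076934814453), 13.276396751403809) [[0.472, 0.027], [0.512, -0.145], [0.733, -0.093], [0.693, 0.079]]
yaw 13.276396751403809 origin [0.59420231 0.00245203]
 blob [262. 211.] 122 world [0.6695 0.0083] tray [ 0.0747 -0.0116]
 blob [283. 222.] 70 world [ 0.6199 -0.0104] tray [ 0.0221 -0.0184]
 blob [302. 233.] 134 world [ 0.5735 -0.0216] tray [-0.0257 -0.0187]
 blob [330. 233.] 133 world [ 0.5378 -0.0656] tray [-0.0705 -0.0533]
 lid edge y [0.11678908 0.12165968 0.12616536] z [0.07947778 0.0859529 ] x [-0.10916144  0.10896106]
```

View pics/crop.png

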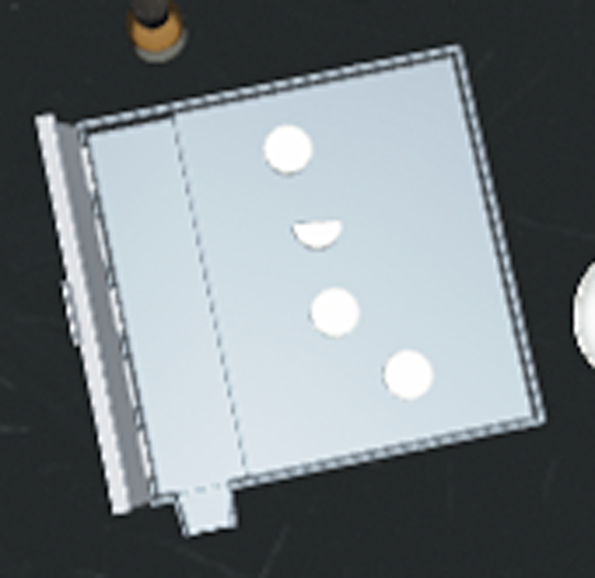

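>>> arm_command --series '[-0.06,-0.04,0,0,0,10,1,-0.12,-0.08,0,0,0,20,1,-0.18,-0.115,0,0,0,30,1,-0.24,-0.15,0,0,0,40,1,-0.3,-0.19,0,0,0,50,1,-0.37,-0.23,0,0,0,60,1,-0.4,-0.28,0,0,0,63.5,1,-0.43,-0.33,0,0,0,63.5,1,-0.455,-0.385,0,0,0,63.5,1,-0.48,-0.44,0,0,0,63.5,1,-0.505,-0.49,0,0,0,63.5,1,-0.53,-0.54,0,0,0,63.5,1]'

```text
time_s: 2.45
position: [0.5287, -0.0112, 0.2924]
ee_rot: [0.62, 0.784, 0.0, 0.0]
ft_force: [1.2, 0.7, 0.3]
finger_gap: 0.005
grasp_force: 0.0
```

```bash
cat > st.py <<'E'
from h import *
from scipy.spatial.transform import Rotation as Ro
s=env.observe(); R=Ro.from_quat(s["ee_rot"]).as_matrix(); y=np.deg2rad(13.3)
Rt=np.array([[np.cos(y),-np.sin(y)],[np.sin(y),np.cos(y)]]); o=np.array([.5955,.004])
pos=np.array(s["position"]); t=Rt.T@(pos[:2]-o)
tip=pos+R[:,2]*.078
print("t",s["time_s"],"tcp tray",np.round(t,4),"tip tray",np.round(Rt.T@(tip[:2]-o),4),"tip z",round(tip[2],4),"tool y deg",np.rad2deg(np.arctan2(R[1,1],R[0,1])),"gap",s["finger_gap"],"F",np.round(s["ft_force"],2))
E
python3 st.py
```

```text
t 2.45 tcp tray [-0.0685  0.0006] tip tray [-0.0684  0.0006] tip z 0.2144 tool y deg 13.331276644664285 gap 0.004586871411680438 F [1.17 0.68 0.26]
```

>>> arm_command --series '[-0.035,0,0,0,0,0,1,-0.064,-0.0015,0.03,0,0,0,1,-0.064,-0.0015,0.08,0,0,0,1,-0.064,-0.0015,0.13,0,0,0,1,-0.064,-0.0015,0.16,0,0,0,1,-0.064,-0.0015,0.16,0,0,0,1,-0.064,-0.0015,0.16,0,0,0,1]'

```text
time_s: 3.32
position: [0.5423, -0.0718, 0.1333]
ee_rot: [0.62, 0.784, 0.0, 0.001]
ft_force: [-0.0, 0.3, 0.5]
finger_gap: 0.004
grasp_force: 0.0
```

```bash
python3 st.py; python3 - <<'E'
from h import *
p=optics.capture("scene"); cv2.imwrite("pics/s1.png",cv2.resize(p["image"][150:330,190:390,::-1],None,fx=3,fy=3,interpolation=cv2.INTER_CUBIC))
E
```

```text
t 3.325 tcp tray [-0.0692 -0.0615] tip tray [-0.0691 -0.0616] tip z 0.0553 tool y deg 13.337089927773075 gap 0.0036671423287429165 F [-0.01  0.28  0.48]
```

View pics/s1.png

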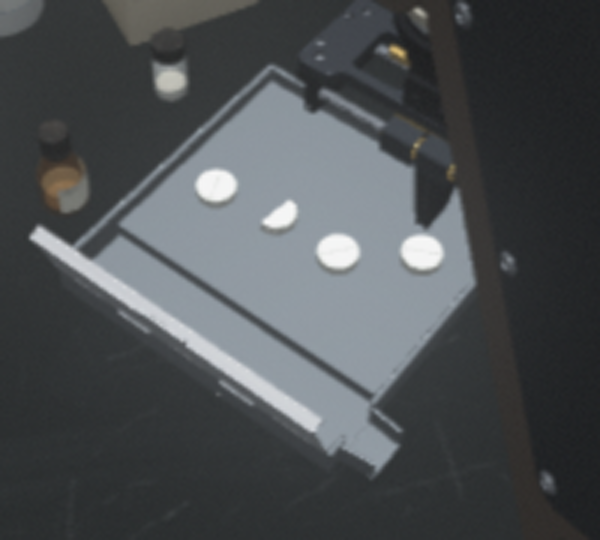

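>>> arm_command --series '[-0.03,-0.0015,0,0,0,0,1,-0.03,-0.0015,0,0,0,0,1,-0.03,-0.0015,0.02,0,0,0,1,-0.03,-0.0015,0.034,0,0,0,1,-0.03,-0.0015,0.034,0,0,0,1]'

```text
time_s: 4.0
position: [0.547, -0.1008, 0.0978]
ee_rot: [0.62, 0.785, -0.0, -0.001]
ft_force: [0.3, 0.2, -0.7]
finger_gap: 0.006
grasp_force: 0.0
```

```bash
python3 st.py
```

```text
t 4.0 tcp tray [-0.0713 -0.0908] tip tray [-0.0714 -0.0908] tip z 0.0198 tool y deg 13.351450717750778 gap 0.005610155651589295 F [ 0.34  0.19 -0.7 ]
```

>>> arm_command --series '[0.008,0,0,0,0,0,1,0.016,0,0,0,0,0,1,0.024,0,0,0,0,0,1,0.032,0,0,0,0,0,1,0.041,0,0,0,0,0,1,0.05,0,0,0,0,0,1,0.058,0,0,0,0,0,1,0.066,0,0,0,0,0,1,0.072,0,0,0,0,0,1]'

```text
time_s: 5.12
position: [0.5305, -0.0306, 0.0982]
ee_rot: [0.62, 0.784, 0.0, -0.0]
ft_force: [-0.5, -0.3, 0.1]
finger_gap: 0.004
grasp_force: 0.0
```

```bash
python3 st.py; python3 - <<'E'
from h import *
p=optics.capture("scene"); cv2.imwrite("pics/s2.png",cv2.resize(p["image"][150:330,190:390,::-1],None,fx=3,fy=3,interpolation=cv2.INTER_CUBIC))
E
```

```text
t 5.125 tcp tray [-0.0712 -0.0188] tip tray [-0.0712 -0.0188] tip z 0.0202 tool y deg 13.342118814689481 gap 0.003855665510426657 F [-0.52 -0.29  0.08]
```

View pics/s2.png

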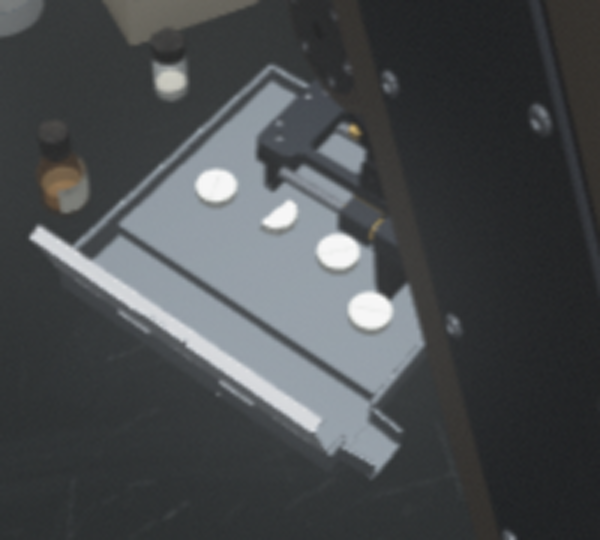

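>>> arm_command --series '[0.01,0,0,0,0,0,1,0.02,0,0,0,0,0,1,0.03,0,0,0,0,0,1,0.04,0,0,0,0,0,1,0.05,0,0,0,0,0,1,0.06,0,0,0,0,0,1,0.068,0,0,0,0,0,1,0.068,0,0,0,0,0,1]'

```text
time_s: 6.18
position: [0.5148, 0.0355, 0.0982]
ee_rot: [0.62, 0.785, 0.0, -0.0]
ft_force: [0.6, -0.0, 0.3]
finger_gap: 0.004
grasp_force: 0.0
```

```bash
python3 st.py; python3 - <<'E'
from h import *
p=optics.capture("scene"); cv2.imwrite("pics/s3.png",cv2.resize(p["image"][150:330,190:390,::-1],None,fx=3,fy=3,interpolation=cv2.INTER_CUBIC))
E
```

```text
t 6.175 tcp tray [-0.0712  0.0492] tip tray [-0.0712  0.0492] tip z 0.0202 tool y deg 13.379100494428286 gap 0.0036401199766861714 F [ 0.64 -0.02  0.34]
```

View pics/s3.png

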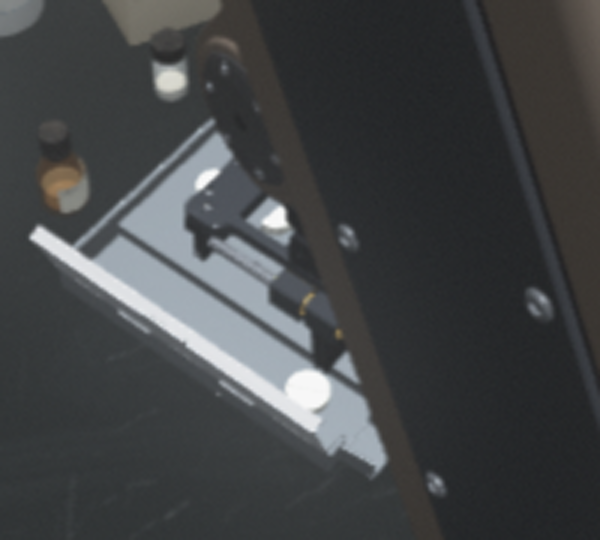

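>>> arm_command --series '[0,0,-0.04,0,0,0,1,-0.02,0.015,-0.04,0,0,0,1,-0.065,0.045,-0.04,0,0,0,1,-0.105,0.045,-0.04,0,0,0,1,-0.105,0.045,-0.04,0,0,0,1,-0.105,0.045,-0.02,0,0,0,1,-0.105,0.045,0,0,0,0,1,-0.105,0.045,0,0,0,0,1]'

```text
time_s: 7.22
position: [0.5822, -0.0562, 0.0972]
ee_rot: [0.62, 0.784, -0.001, -0.001]
ft_force: [0.2, -0.8, -0.2]
finger_gap: 0.001
grasp_force: 0.0
```

>>> arm_command --series '[0.009,0,0,0,0,0,1,0.018,0,0,0,0,0,1,0.027,0,0,0,0,0,1,0.036,0,0,0,0,0,1,0.045,0,0,0,0,0,1,0.055,0,0,0,0,0,1,0.065,0,0,0,0,0,1,0.075,0,0,0,0,0,1,0.085,0,0,0,0,0,1,0.095,0,0,0,0,0,1,0.105,0,0,0,0,0,1,0.105,0,0,0,0,0,1]'

```text
time_s: 8.72
position: [0.5586, 0.0461, 0.0982]
ee_rot: [0.62, 0.785, 0.0, -0.0]
ft_force: [0.5, -0.2, -0.1]
finger_gap: 0.003
grasp_force: 0.0
```

```bash
python3 st.py; python3 - <<'E'
from h import *
p=optics.capture("scene"); cv2.imwrite("pics/s4.png",cv2.resize(p["image"][150:330,190:390,::-1],None,fx=3,fy=3,interpolation=cv2.INTER_CUBIC))
E
```

```text
t 8.725 tcp tray [-0.0262  0.0494] tip tray [-0.0262  0.0495] tip z 0.0202 tool y deg 13.388625998640531 gap 0.0029534117945744297 F [ 0.54 -0.18 -0.14]
```

View pics/s4.png

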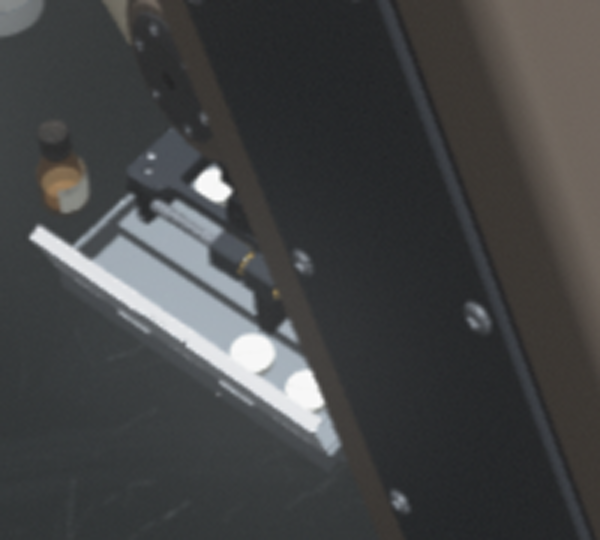

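>>> arm_command --series '[0,0,-0.04,0,0,0,1,-0.02,0.03,-0.04,0,0,0,1,-0.055,0.07,-0.04,0,0,0,1,-0.098,0.1,-0.04,0,0,0,1,-0.098,0.1,-0.04,0,0,0,1,-0.098,0.1,-0.04,0,0,0,1,-0.098,0.1,-0.02,0,0,0,1,-0.098,0.1,0,0,0,0,1,-0.098,0.1,0,0,0,0,1]'

```text
time_s: 9.9
position: [0.6778, -0.0264, 0.0959]
ee_rot: [0.62, 0.785, -0.001, -0.001]
ft_force: [-0.0, -1.3, -0.2]
finger_gap: 0.004
grasp_force: 0.0
```

>>> arm_command --series '[0.009,0,0,0,0,0,1,0.018,0,0,0,0,0,1,0.027,0,0,0,0,0,1,0.036,0,0,0,0,0,1,0.045,0,0,0,0,0,1,0.055,0,0,0,0,0,1,0.065,0,0,0,0,0,1,0.075,0,0,0,0,0,1,0.085,0,0,0,0,0,1,0.092,0,0,0,0,0,1,0.099,0,0,0,0,0,1,0.099,0,0,0,0,0,1]'

```text
time_s: 11.4
position: [0.6557, 0.0699, 0.0982]
ee_rot: [0.62, 0.785, 0.0, -0.0]
ft_force: [-0.4, -0.1, -0.8]
finger_gap: 0.005
grasp_force: 0.0
```

```bash
python3 st.py
```

```text
t 11.4 tcp tray [0.0738 0.0503] tip tray [0.0738 0.0503] tip z 0.0202 tool y deg 13.365359498930555 gap 0.004738825961417167 F [-0.44 -0.12 -0.8 ]
```

>>> arm_command --series '[0,0,-0.05,0,0,0,1,0,0,-0.105,0,0,0,1,0,-0.02,-0.105,0,0,0,1,0.02,-0.06,-0.105,0,0,0,1,0.06,-0.074,-0.105,0,0,0,1,0.1,-0.074,-0.105,0,0,0,1,0.1,-0.074,-0.105,0,0,0,1,0.1,-0.074,-0.105,0,0,0,1]'

```text
time_s: 12.4
position: [0.561, 0.1492, 0.2033]
ee_rot: [0.62, 0.784, 0.0, 0.0]
ft_force: [-0.1, -0.2, 0.1]
finger_gap: -0.0
grasp_force: 0.0
```

```bash
python3 st.py; python3 - <<'E'
from h import *
a=optics.capture("top")["image"][135:300,200:370,::-1]; b=optics.capture("scene")["image"][150:315,190:360,::-1]
cv2.imwrite("pics/s5.png",cv2.resize(np.hstack([a,b]),None,fx=2.35,fy=2.35,interpolation=cv2.INTER_CUBIC))
E
```

```text
t 12.4 tcp tray [-1.000e-04  1.492e-01] tip tray [-1.000e-04  1.492e-01] tip z 0.1253 tool y deg 13.346218175413245 gap -0.0002866331140772219 F [-0.1  -0.18  0.08]
```

View pics/s5.png

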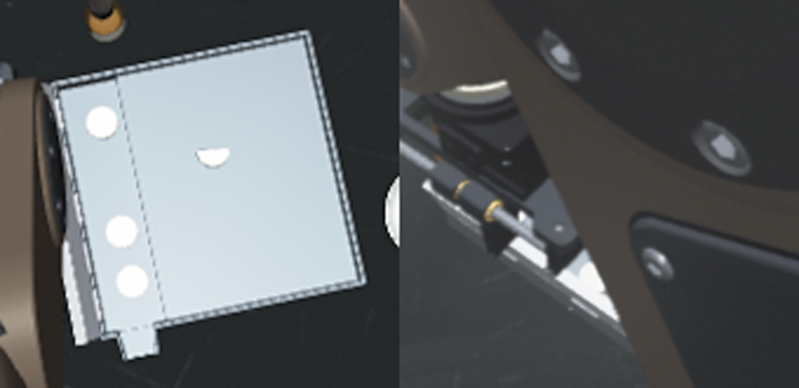

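>>> arm_command --series '[0.01,0,0,0,0,0,1,0.01,0,0.03,0,0,0,1,0.01,0,0.06,0,0,0,1,0.01,0,0.06,0,0,0,1,-0.003,0,0.06,0,0,0,1,-0.014,0,0.06,0,0,0,1,-0.023,0,0.06,0,0,0,1,-0.031,0,0.06,0,0,0,1,-0.043,0,0.055,0,0,0,1,-0.054,0,0.057,0,0,0,1,-0.064,0,0.063,0,0,0,1,-0.064,0,0.063,0,0,0,1]'

```text
time_s: 14.0
position: [0.5756, 0.0865, 0.1396]
ee_rot: [0.621, 0.784, -0.0, -0.0]
ft_force: [0.1, -0.2, -0.7]
finger_gap: 0.004
grasp_force: 0.0
```

```bash
python3 st.py; python3 - <<'E'
from h import *
a=optics.capture("top")["image"][135:300,200:370,::-1]; b=optics.capture("scene")["image"][150:315,190:360,::-1]
cv2.imwrite("pics/s6.png",cv2.resize(np.hstack([a,b]),None,fx=2.35,fy=2.35,interpolation=cv2.INTER_CUBIC))
E
```

```text
t 14.0 tcp tray [-0.0004  0.0849] tip tray [-0.0005  0.0849] tip z 0.0616 tool y deg 13.27929321682157 gap 0.003527524913142152 F [ 0.06 -0.18 -0.67]
```

View pics/s6.png

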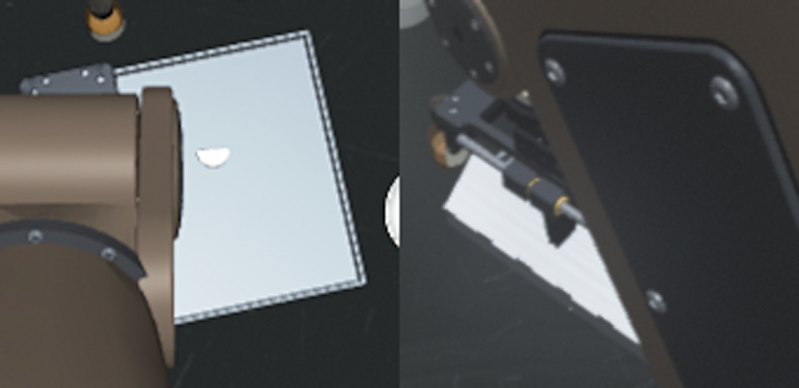

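>>> arm_command --series '[-0.004,0,0.005,0,0,0,1,-0.007,0,0.01,0,0,0,1,-0.01,0,0.015,0,0,0,1,-0.012,0,0.02,0,0,0,1,-0.013,0,0.025,0,0,0,1,-0.014,0,0.029,0,0,0,1,-0.014,0,0.032,0,0,0,1,-0.014,0,0.033,0,0,0,1,-0.014,0,0.033,0,0,0,1]'

```text
time_s: 15.22
position: [0.5787, 0.0737, 0.1078]
ee_rot: [0.62, 0.784, 0.0, 0.0]
ft_force: [-3.4, -0.5, 8.9]
finger_gap: 0.007
grasp_force: 4.3
```

```bash
python3 st.py
```

```text
t 15.225 tcp tray [-0.0003  0.0717] tip tray [-0.0003  0.0717] tip z 0.0298 tool y deg 13.344113801353126 gap 0.006992438508770734 F [-3.36 -0.53  8.93]
```

>>> arm_command --series '[0,0,0.003,0,0,0,1,0,0,0.005,0,0,0,1,0,0,0.005,0,0,0,1]'

```text
time_s: 15.6
position: [0.5787, 0.0737, 0.1072]
ee_rot: [0.62, 0.785, 0.001, 0.001]
ft_force: [-18.3, -3.1, 60.6]
finger_gap: 0.004
grasp_force: 30.5
```

>>> arm_command --series '[0,0,-0.02,0,0,0,1,0,0,-0.07,0,0,0,1,0,0,-0.12,0,0,0,1,0.06,0,-0.15,0,0,0,1,0.12,0,-0.15,0,0,0,1,0.18,-0.02,-0.15,0,0,0,1,0.24,-0.05,-0.15,0,0,0,1,0.3,-0.08,-0.15,0,0,0,1,0.36,-0.1,-0.15,0,0,0,1,0.36,-0.1,-0.15,0,0,0,1]'

```text
time_s: 16.85
position: [0.3962, 0.4033, 0.2522]
ee_rot: [0.619, 0.786, 0.0, -0.0]
ft_force: [-0.5, -0.8, 0.5]
finger_gap: 0.003
grasp_force: 0.0
```

```bash
python3 st.py; python3 - <<'E'
from h import *
y=np.deg2rad(13.3); Rt=np.array([[np.cos(y),-np.sin(y)],[np.sin(y),np.cos(y)]]); o=np.array([.5955,.004])
p=optics.capture("top"); q=optics.capture("scene")
for n,r in(("top",p),("scene",q)):
    c=cloud(r,np.ones((420,560),bool)); t=(c[:,:2]-o)@Rt
    for a,b in((.055,.065),(.065,.085),(.085,.1)):
        m=(abs(t[:,0])<.1)&(t[:,1]>a)&(t[:,1]<b); print(n,a,m.sum(),np.percentile(c[m,2],[5,50,95]))
a=p["image"][115:300,200:420,::-1]; b=q["image"][150:335,190:410,::-1]
cv2.imwrite("pics/s7.png",cv2.resize(np.hstack([a,b]),None,fx=1.8,fy=1.8,interpolation=cv2.INTER_CUBIC))
E
```

```text
t 16.85 tcp tray [-0.1021  0.4345] tip tray [-0.1021  0.4345] tip z 0.1742 tool y deg 13.553980785067317 gap 0.0032670512904533293 F [-0.48 -0.82  0.45]
top 0.055 475 [0.02685792 0.02960082 0.03170405]
top 0.065 943 [0.02678813 0.02934553 0.03192647]
top 0.085 712 [0.0270246  0.02940134 0.03196334]Traceback (most recent call last):
  File "<stdin>", line 7, in <module>
    return _quantile_unchecked(
        a, q, axis, out, overwrite_input, method, keepdims, weights)
    return _ureduce(a,
                    func=_quantile_ureduce_func,
    ...<5 lines>...
                    overwrite_input=overwrite_input,
                    method=method)
    r = func(a, **kwargs)
    result = _quantile(arr,
                       quantiles=q,
    ...<2 lines>...
                       out=out,
                       weights=wgt)
    slices_having_nans = np.isnan(arr[-1, ...])
                                  ~~~^^^^^^^^^
IndexError: index -1 is out of bounds for axis 0 with size 0
```

```bash
python3 - <<'E'
from h import *
p=optics.capture("top"); cv2.imwrite("pics/s8.png",cv2.resize(p["image"][115:300,200:420,::-1],None,fx=3,fy=3,interpolation=cv2.INTER_CUBIC))
for t in("dish","vial","dropper_bottle","half_tablet"):
    r=finder.outline_of(p,t)
    if r: print(t,r[0]["confidence"],np.round(r[0]["at"]),np.round(np.median(cloud(p,r[0]["mask"]),0),3))
E
```

```text
dish 0.63 [384. 224.] [ 0.58  -0.206  0.011]
vial 0.53 [304. 125.] [ 0.778 -0.029  0.054]
dropper_bottle 0.72 [243. 143.] [0.737 0.09  0.044]
half_tablet 0.64 [246. 221.] [0.577 0.082 0.029]
```

View pics/s8.png

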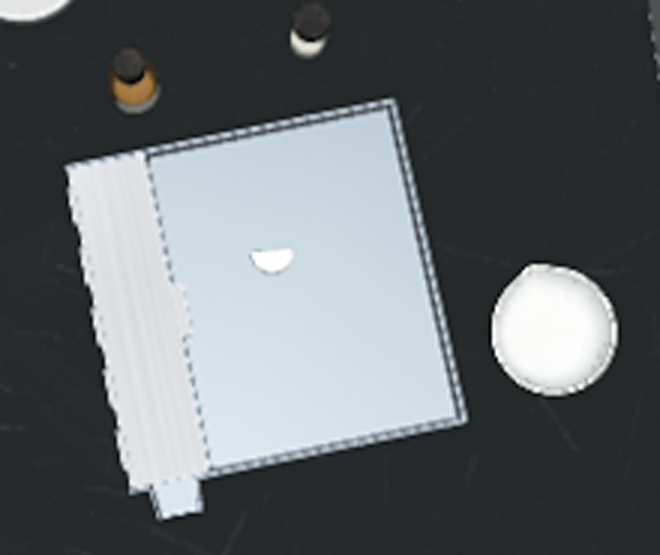

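The picture shows the lid flat and shut over the trough (crop columns 70–205). The half tablet is still on the platform at crop (272, 260), and the bottle, vial and dish have not moved.

```bash
python3 -c "
from station import env
print(env.close_job())"
```

```text
the job is handed in; nothing more can be done
None
```

The job is handed in at about 17 s: the three whole tablets were swept into the trough and the lid pressed shut over them (its top measured about 29.5 mm), with the half tablet still on the platform and the bottle, vial and dish not moved; the final press on the lid with the fingertips reached about 61 N at the wrist, under the 120 N limit but above the 40 N limit on the arm and gripper body if fingertips count toward it.

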